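# Shut the marked gas valve under the sliding cover

### The arm

A 6-joint arm with a two-finger parallel gripper is mounted at the origin on a cart in front of the work surface, level with it; the furniture and walls round the work are solid. World frame = base frame: x ahead of the robot, y to its left, z up, the work surface at z = 0. Lengths are in m, angles in rad, forces in N, time in s.
With the tool pointing down it reaches from about 0.425 to 0.95 m from the base axis. Payload 3.5 kg.
Tool frame: the origin (TCP) lies at the very end of the fingers, on their centre line; the grasp point (between the pads) lies 19 mm behind it (ctrl.grip_point_offset is the distance from the TCP to the grasp point, in m); z points along the fingers, y is the line along which they close (so a half turn about z gives the same grasp; the last joint's range is limited). The gripper opens to 85 mm and grips with 20 to 120 N. Pads are 22 mm wide; open, the fingers measure 114 mm over their backs; the gripper's body (76 mm by 85 mm) begins 54 mm behind the grasp point. The pads swing forward as they close: fully open they stand 13 mm farther back than shut.
Start: joints at [1.03, 0.286, 1.577, -0, 1.279, -0.15], TCP at [0.257, 0.624, 0.231] pointing down, gripper open.
Joint ranges: [-2.77, 2.77], [-0.9, 2.22], [0.21, 2.48], [-1.53, 4.67], [0.24, 2.81], [-2.84, 2.84]. Speed limits (rad/s): [2.79, 2.79, 3.14, 3.14, 3.14, 3.14].

### API

Orientations are given as a unit quaternion [x, y, z, w].
In Python, from plant import telemetry, vision, ctrl gives the robot as it stands.
- The arm moves only by the tool arm_command, never from a script. Its argument "series" is one flat list of numbers, 7 for each row, row after row: the shift along the tool's x, y, z in cm, then the turn, a rotation vector about the tool's x, y, z in degrees, then the closure, from 0 (fully open) to 1 (shut). A call has 1 to 10 rows; each row is the pose to reach, as a shift and turn from the pose commanded when the call began, along the tool's axes at that moment; what a row does not reach only later rows make up. A row lasts 1/12 s, in which the tool goes at most 41.7 mm and 7.16 degrees, less where a joint would pass 70% of its speed; a pose out of reach is approached as far as the arm can. A call with a gripper value outside its range is refused whole. The fingers move at their own pace and stop on an object; "force" is the grip in N (left out, the last holds). Time passes only in rows, so rows that repeat a pose let the fingers close. It gives the time, the measured TCP pose, the force, the opening and the grip force at its end, in the units of the state.
- telemetry.get_state(): the state, without advancing time (a new reading comes with each control period).
- vision.read_camera(name): name is "scene" or "top" or "wrist"; returns a dict with "color" (420x560x3 uint8, blue, green, red), "K" (3x3 intrinsics, pixels), "rvec" (rotation vector, rad) and "tvec" (3), from world to camera coordinates, as OpenCV has them; the wrist camera has in their place "T_tool_cam" (4x4, takes a point from camera to tool coordinates, whose origin is the TCP and whose axes are the flange's). Camera axes: x right, y down, z forward; pixel columns grow to the right and rows downward; lengths in m; the calibration is good to about 2 mm. A picture is of the moment at which its call begins: read the wrist's pose just before it. There is no depth.
- ctrl.sign_off(): hands the job in; it is judged then, once.
The state is a dict: "time": time; "qpos": joint angles; "dq": joint speeds; "joint_efforts": joint torques, N m; "eef_pos": TCP position; "tcp_rot": TCP orientation; "contact_force": force on the tool from outside, world axes, zero at the start; "wrist_torque": the same for the moment, N m; "opening": opening from 0.0 (shut) to 1.0 (fully open); "finger_force": force on a finger pad.
Only numpy, scipy, OpenCV 4.12 (cv2) and the standard library are available. Lean on these libraries where they do the work, as an engineer would, in place of code of your own. Each camera call takes 0.05 s, during which the arm holds its last target. There are 200 camera calls.

### The job

The steel valve box feeds gas to the packing machine. Push its loose cover fully aside by the rib, along the box onto the closed right half, so that both valve handles are uncovered; it is only slid, never lifted off or tipped. Then push the marked handle, the one whose end is a broad round disc, away from you until it is right over against its stop, leaving the plain handle as it is and the jar, label roll and tape roll where they stand.

Things in the scene. Friction and masses are not known exactly. Their poses are not given: they have to be found in the camera images.
- valve_box: Fixed open-topped steel box, 160 (x) x 310 (y) x 80 mm high; guide edges 4 mm wide round its top reach z = 88 mm. Origin: centre of its underside, on the table; x points away from the robot, y (long side) to the left. 'Box' coordinates are in this frame. Right part (y -151 to +15 mm): closed deck 80 mm high.
- opening (a point): Centre of the box's opening at rim height (box 0, +81, 80 mm). Opening: box x -68 to +68, y +15 to +147 mm, floor 6 mm above the table. Two valves stand in it with their swing axes at box x = +15 mm, one at y = +50 and one at y = +114 mm; which one is the marked one varies.
- cover: Loose aluminium cover, 148 (x) x 140 (y) x 6 mm, about 0.35 kg, lying at z = 80 mm between the guide edges (2 mm play), so it slides only along box y. Origin: centre of its underside, axes as the box's. Starts at box y = +68 to +80 mm, over the opening; the opening is all uncovered from y = -55 mm on; the end stop holds it at -81 mm. Sliding takes 2 to 5 N.
- rib_top (a point): Middle of the top of the upright rib across the cover's middle, 30 mm above the cover's origin. The rib is 80 mm long in x and 8 mm thick in y; its foot, 90 x 20 mm, is 4 mm high on the 6 mm plate.
- marked_handle (a joint): Swing of the marked handle (bar 12 mm wide, 10 mm thick; its end a disc 28 mm across, 10 mm thick, facing the robot) about a level axis along box y, rad: 0 = open, leaning 0.4 rad from vertical towards the robot; grows as it is pushed away (box +x); 0.4 = upright; 1.1 = shut, at its stop, leaning 0.7 rad away. Starts at 0 to 0.2. Stays where it is left (friction 0.1 N m).
- marked_tip (a point): Outermost point of the disc that ends the marked handle, 46 mm from the swing axis.
- marked_pivot (a point): Point on the swing axis of the marked handle, 30 mm above the table, in the middle of the handle's width. The valve's body below it is 28 x 34 mm and reaches up to 38 mm above the table, so the bar can be pushed by its side anywhere higher.
- plain_handle (a joint): Swing of the other, plain handle (the same bar, 12 mm wide to its end, with no disc, 46 mm long); values as for the marked one. Starts at 0 to 0.2 and is to stay so.
- plain_tip (a point): End of the plain handle, 46 mm from its swing axis.
- jar: Jar of cheese cubes, 72 mm across, 89 mm high, standing in front of the box to the right; origin at the centre of its underside. Bystander.
- labels: White label roll, 75 x 67 x 30 mm, lying in front of the middle of the box; origin at its underside. Bystander.
- packing_tape: Roll of brown tape, 92 x 90 x 48 mm, lying in front of the box at its left end; origin at its underside. Bystander.

How it is judged:
On the way, in this order (a step that is already met when the one before it is completed fails the run):
1. the cover is slid aside onto the right half (y of cover in the frame of valve_box below -0.05 m and value of joint marked_handle below 0.45 rad), for 0.2 s.
2. the marked handle is pushed over to its stop (y of cover in the frame of valve_box below -0.05 m and value of joint marked_handle above 1 rad), for 0.2 s.
At the end, for the whole second after the job is handed in: The cover lies flat and at rest between its guides on the right half (its centre more than 50 mm right of the box's centre), the marked handle is within 0.1 rad of its shut stop, the plain handle's end is within 12 mm of where it was, and the bystanders are within 20 mm of where they were (all of step 2 and z of cover in the frame of valve_box between 0.075 and 0.085 m and angle between cover's own z axis and vertical below 0.06 rad and linear speed of cover below 0.02 m/s and value of joint plain_handle below 0.45 rad and distance of plain_tip from where it was at the start of the episode below 0.012 m and distance of each of jar, labels, packing_tape from where it was at the start of the episode below 0.02 m); the robot touches nothing.
It fails at once if the cover is lifted more than 12 mm or tipped (z of cover in the frame of valve_box above 0.092 m or angle between cover's own z axis and vertical above 0.15 rad).
It fails at once if the plain handle is moved (distance of plain_tip from where it was at the start of the episode above 0.015 m).
It fails at once if the jar is knocked or moved (distance of jar from where it was at the start of the episode above 0.025 m or angle between jar's own z axis and vertical above 0.4 rad).
It fails at once if the label roll is knocked or moved (distance of labels from where it was at the start of the episode above 0.025 m or angle between labels's own z axis and vertical above 0.4 rad).
It fails at once if the tape roll is knocked or moved (distance of packing_tape from where it was at the start of the episode above 0.025 m or angle between packing_tape's own z axis and vertical above 0.4 rad).
It also fails if it takes over 45 s, if anything falls off the work surface, if the arm or the gripper's body presses on something with over 40 N, if the wrist force passes 120 N, or if a joint passes its speed limit or range.

## Working session

There is one attempt and no reset: what is moved stays moved. The work goes in short steps, Python scripts to look and compute and a tool call to move; the robot and the scene stay as the last step left them, time stands still between calls to the robot, and variables do not carry over. Pictures are saved under pics/ and viewed, at most 10 in all, crops included, and the job is handed in when it is done.

Besides the shell and the picture viewer there is one more tool, called after ">>>" as name(argument=value, ...), one argument or row to a line, values as JSON. arm_command: Moves the arm, as the interface text tells. Its arguments: {"type":"object","properties":{"series":{"type":"array","items":{"type":"number"}},"force":{"type":"number"}},"required":["series"]}

```bash
mkdir -p pics; python3 - <<'E'
from plant import telemetry, vision, ctrl
import cv2,numpy as np,pickle
s=telemetry.get_state(); print({k:np.round(v,3) for k,v in s.items()}, ctrl.grip_point_offset)
d={}
for n in("scene","top","wrist"):
    c=vision.read_camera(n); d[n]=c; cv2.imwrite(f"pics/{n}0.png",c["color"])
    print(n,{k:np.round(v,3).tolist() for k,v in c.items() if k!="color"})
pickle.dump(d,open("d0.pkl","wb"))
E
```

```text
{'time': np.float64(0.0), 'qpos': array([ 1.03 ,  0.287,  1.578, -0.   ,  1.279, -0.15 ]), 'dq': array([-0.   ,  0.001, -0.001, -0.001,  0.001, -0.   ]), 'joint_efforts': array([ 0.0000e+00, -4.0596e+01, -2.9264e+01, -0.0000e+00,  6.0000e-03,
       -0.0000e+00]), 'eef_pos': array([0.257, 0.624, 0.23 ]), 'tcp_rot': array([ 0.194,  0.981, -0.001, -0.   ]), 'contact_force': array([ 0.489,  0.214, -0.087]), 'wrist_torque': array([-0.   ,  0.069, -0.021]), 'finger_force': np.float64(0.0), 'opening': np.float64(1.0)} 0.0187
scene {'K': [[380.094, 0.0, 276.21], [0.0, 380.094, 213.411], [0.0, 0.0, 1.0]], 'rvec': [1.849, -0.699, 0.438], 'tvec': [-0.376, 0.225, 0.575]}
top {'K': [[469.607, 0.0, 274.626], [0.0, 469.607, 213.474], [0.0, 0.0, 1.0]], 'rvec': [2.155, -2.157, 0.128], 'tvec': [-0.007, 0.491, 1.037]}
wrist {'K': [[321.049, 0.0, 277.625], [0.0, 321.049, 208.663], [0.0, 0.0, 1.0]], 'T_tool_cam': [[-0.0, -0.949, -0.317, 0.08], [1.0, -0.0, 0.0, 0.001], [-0.0, -0.317, 0.949, -0.142], [0.0, 0.0, 0.0, 1.0]]}
```

View pics/top0.png

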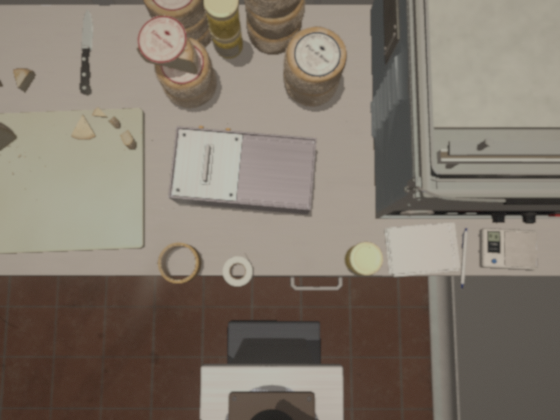

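View pics/scene0.png

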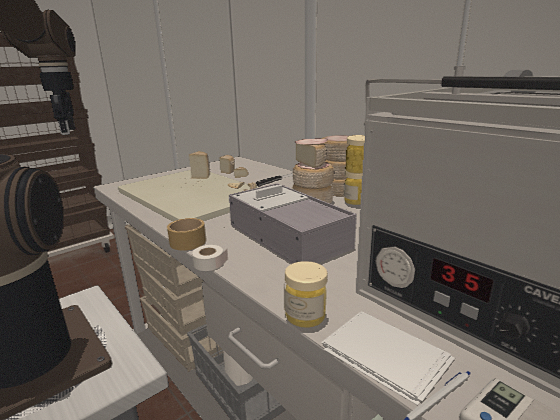

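The top view shows the box with corners near (178,128), (316,138), (311,212) and (170,202). The bright cover is on its left half, with the rib near (208,165). The rolls are at (180,262) and (238,271), and the jar is at (366,258).

```bash
cat > h.py <<'E'
import cv2,numpy as np
def cam(c,eef=None,rot=None):
    if "rvec" in c:
        R=cv2.Rodrigues(np.array(c["rvec"],float))[0]; return R.T, -R.T@np.array(c["tvec"],float).ravel()
    from scipy.spatial.transform import Rotation as Ro
    Rt=Ro.from_quat(rot).as_matrix(); T=np.array(c["T_tool_cam"])
    return Rt@T[:3,:3], Rt@T[:3,3]+eef
def ray(c,uv,z,P):
    R,o=P; d=R@np.linalg.inv(c["K"])@np.array([uv[0],uv[1],1.0]); return o+d*(z-o[2])/d[2]
def proj(c,p,P):
    R,o=P; q=c["K"]@(R.T@(np.array(p)-o)); return q[:2]/q[2]
E
python3 - <<'E'
import pickle,cv2,numpy as np
from h import *
c=pickle.load(open("d0.pkl","rb"))["top"]; P=cam(c); im=c["color"]
print("cam",P[1])
roi=im[115:225,160:330]; cv2.imwrite("pics/crop1.png",cv2.resize(roi,None,fx=4.5,fy=4.5,interpolation=cv2.INTER_CUBIC))
g=cv2.cvtColor(im,cv2.COLOR_BGR2GRAY); m=np.zeros_like(g); m[115:225,160:330]=(g[115:225,160:330]>175)*255
m=cv2.morphologyEx(m,cv2.MORPH_CLOSE,np.ones((5,5)))
cs,_=cv2.findContours(m,0,2); k=max(cs,key=cv2.contourArea); r=cv2.minAreaRect(k); print(r)
b=cv2.boxPoints(r); W=np.array([ray(c,p,.086,P) for p in b]); print(W.round(4)); print("ctr",W.mean(0), np.linalg.norm(W[1]-W[0]),np.linalg.norm(W[2]-W[1]))
for n,p,z in(("tape",(180,263),.048),("label",(238,271),.03),("jar",(366,258),.089)): print(n,ray(c,p,z,P).round(3))
E
```

```text
cam [ 0.35968649 -0.01201389  1.08969937]
((206.9595489501953, 164.4247283935547), (63.142860412597656, 64.47018432617188), 5.440331935882568)
[[0.5277 0.2139 0.086 ]
 [0.671  0.2041 0.086 ]
 [0.6571 0.0654 0.086 ]
 [0.5144 0.0774 0.086 ]]
ctr [0.59252996 0.14020389 0.086     ] 0.14363706691267397 0.13942129089597588
tape [0.379 0.202 0.048]
label [0.361 0.075 0.03 ]
jar [ 0.388 -0.201  0.089]
```

View pics/crop1.png

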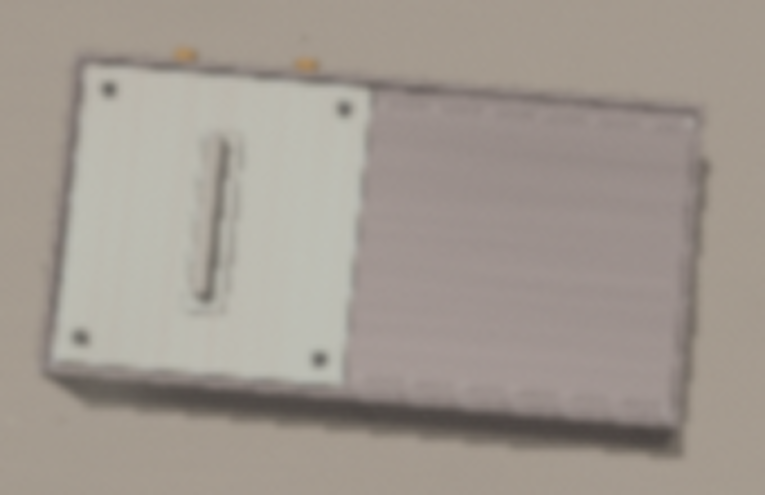

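The crop shows the rim corners at about (82,60), (700,107), (680,428) and (46,372). The rib runs from (222,140) to (206,300).

```bash
python3 - <<'E'
import pickle,cv2,numpy as np
from h import *
from scipy.spatial.transform import Rotation as Ro
c=pickle.load(open("d0.pkl","rb"))["top"]; P=cam(c)
f=lambda u,v,z:ray(c,(160+(u+.5)/4.5-.5,115+(v+.5)/4.5-.5),z,P)
W=np.array([f(82,60,.088),f(700,107,.088),f(680,428,.088),f(46,372,.088)]);print(W.round(4))
print("sides",[np.linalg.norm(W[i]-W[i-1]).round(4) for i in range(4)])
d=(W[0]+W[3]-W[1]-W[2])/2; yaw=np.arctan2(-d[0],d[1]); print("yaw deg",np.degrees(yaw)); O=W.mean(0);O[2]=0;print("O",O)
R=Ro.from_euler('z',yaw).as_matrix()
for n,p in(("ribA",f(222,140,.11)),("ribB",f(206,300,.11)),("cov",np.array([.59253,.1402,0]))): print(n,p.round(4),(R.T@(p-O)).round(4))
s=[0.194,0.981,0,0]; print(Ro.from_quat(s).as_matrix().round(3))
E
```

```text
[[ 0.6735  0.2054  0.088 ]
 [ 0.6493 -0.0965  0.088 ]
 [ 0.4916 -0.0851  0.088 ]
 [ 0.5191  0.2189  0.088 ]]
sides [np.float64(0.155), np.float64(0.3029), np.float64(0.1581), np.float64(0.3053)]
yaw deg -4.873797628319018
O [0.58339768 0.06067992 0.        ]
ribA [0.6272 0.133  0.11  ] [0.0375 0.0758 0.11  ]
ribB [0.5499 0.1392 0.11  ] [-0.0401  0.0754  0.11  ]
cov [0.5925 0.1402 0.    ] [0.0023 0.08   0.    ]
[[-0.925  0.381  0.   ]
 [ 0.381  0.925  0.   ]
 [ 0.     0.    -1.   ]]
```

>>> arm_command(
  series=[-48.2,-28.7,0,0,0,-17.5,1,-48.2,-28.7,0,0,0,-17.5,1,-48.2,-28.7,0,0,0,-17.5,1,-48.2,-28.7,0,0,0,-17.5,1,-48.2,-28.7,0,0,0,-17.5,1,-48.2,-28.7,0,0,0,-17.5,1,-48.2,-28.7,0,0,0,-17.5,1,-48.2,-28.7,0,0,0,-17.5,1,-48.2,-28.7,0,0,0,-17.5,1,-48.2,-28.7,0,0,0,-17.5,1],
  force=40,
)

```text
time: 0.98
eef_pos: [0.5068, 0.2897, 0.2311]
tcp_rot: [0.043, 0.999, -0.0, -0.0]
contact_force: [0.9, -0.3, 0.1]
opening: 0.001
finger_force: 0.0
```

>>> arm_command(
  series=[-9.5,-10.7,0,0,0,0,1,-9.5,-10.7,0,0,0,0,1,-9.5,-10.7,0,0,0,0,1,-9.5,-10.7,0,0,0,0,1,-9.5,-10.7,6,0,0,0,1,-9.5,-10.7,9,0,0,0,1,-9.5,-10.7,9,0,0,0,1],
)

```text
time: 1.57
eef_pos: [0.5868, 0.1754, 0.1329]
tcp_rot: [0.043, 0.999, -0.001, -0.007]
contact_force: [-2.2, 0.5, -2.1]
opening: 0.001
finger_force: 0.0
```

```bash
python3 - <<'E'
from plant import telemetry, vision
import cv2,numpy as np
from h import *
from scipy.spatial.transform import Rotation as Ro
s=telemetry.get_state(); e=np.array(s["eef_pos"]); q=s["tcp_rot"]
c=vision.read_camera("wrist"); cv2.imwrite("pics/wrist1.png",c["color"])
O=np.array([.5834,.0607,0]);R=Ro.from_euler('z',-4.87,degrees=True).as_matrix()
print(e,R.T@(e-O), Ro.from_quat(q).as_matrix().round(3)); P=cam(c,e,q)
for n,p in(("rib+",(.04,.0756,.11)),("rib-",(-.04,.0756,.11)),("tcp",R.T@(e-O))): print(n,proj(c,O+R@np.array(p),P).round(0))
E
```

```text
[0.58684261 0.1753779  0.13286326] [-0.00630542  0.11455616  0.13286326] [[-0.996  0.087 -0.014]
 [ 0.087  0.996 -0.002]
 [ 0.014 -0.003 -1.   ]]
rib+ [213. 321.]
rib- [204. 194.]
tcp [276. 271.]
```

View pics/wrist1.png

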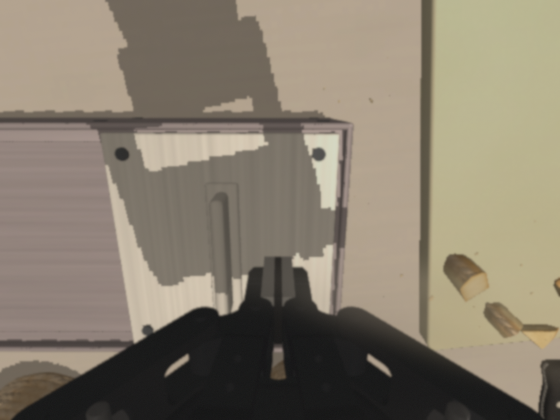

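The wrist view shows the closed fingertips at columns 265–293 and the rib near column 219, about 15 px right of my estimate. So the rib sits a few mm nearer the fingers than estimated, but there is still clearance to lower them.

>>> arm_command(
  series=[0,0.4,0,0,0,0,1,0,0.4,2,0,0,0,1,0,0.4,3.5,0,0,0,1,0,0.4,4.2,0,0,0,1,0,0.4,4.2,0,0,0,1,0,0.4,4.2,0,0,0,1],
)

```text
time: 2.12
eef_pos: [0.5931, 0.1815, 0.1014]
tcp_rot: [0.042, 0.999, 0.0, 0.001]
contact_force: [-0.2, 0.0, -0.2]
opening: -0.002
finger_force: 0.0
```

>>> arm_command(
  series=[0,-0.8,0.2,0,0,0,1,0,-1.6,0.3,0,0,0,1,0,-2.4,0.3,0,0,0,1,0,-3.4,0.3,0,0,0,1,0,-4.6,0.3,0,0,0,1,0,-5.8,0.3,0,0,0,1,0,-7.0,0.3,0,0,0,1,0,-8.2,0.3,0,0,0,1,0,-9.4,0.3,0,0,0,1,0,-10.6,0.3,0,0,0,1],
)

```text
time: 2.95
eef_pos: [0.5829, 0.0739, 0.0964]
tcp_rot: [0.043, 0.999, 0.0, -0.0]
contact_force: [0.3, 2.9, 2.4]
opening: -0.0
finger_force: 1.5
```

>>> arm_command(
  series=[0,-1.2,0,0,0,0,1,0,-2.4,0,0,0,0,1,0,-3.6,0,0,0,0,1,0,-4.6,0,0,0,0,1,0,-5.4,0,0,0,0,1,0,-6.0,0,0,0,0,1,0,-6.5,0,0,0,0,1,0,-6.7,0,0,0,0,1,0,-6.7,0,0,0,0,1],
)

```text
time: 3.7
eef_pos: [0.5771, 0.0078, 0.0961]
tcp_rot: [0.043, 0.999, -0.0, -0.0]
contact_force: [-0.4, -0.5, -0.2]
opening: -0.001
finger_force: 0.0
```

```bash
python3 - <<'E'
from plant import telemetry, vision
import cv2,numpy as np,pickle
s=telemetry.get_state(); print(s["eef_pos"],s["contact_force"])
c=vision.read_camera("wrist"); cv2.imwrite("pics/wrist2.png",c["color"])
pickle.dump((s,c),open("w2.pkl","wb"))
E
```

```text
[0.57712069 0.00784958 0.09609466] [-0.44885327 -0.53561127 -0.18033183]
```

View pics/wrist2.png

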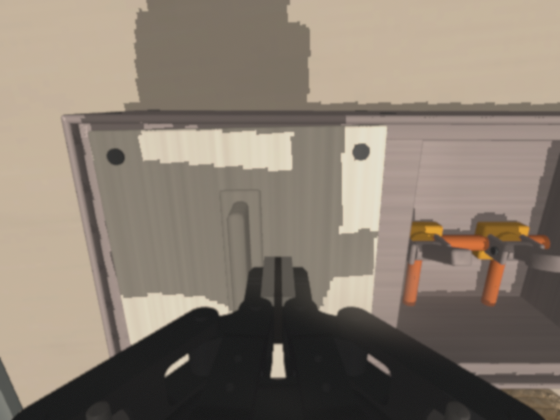

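The cover is now on the right half: the deck shows at columns 385–412 between the cover edge and the opening, so the cover's centre is near y = −70 mm. Both handles are uncovered, at columns 425 and 500. I'll back off upwards and look from above the opening.

>>> arm_command(
  series=[0,1,0,0,0,0,1,0,1.5,-3.5,0,0,0,1,2,4.5,-6,0,0,0,1,3,8,-8,0,0,0,1,3,11,-10,0,0,0,1,3,13.3,-10,0,0,0,1,3,13.3,-10,0,0,0,1,3,13.3,-10,0,0,0,1],
)

```text
time: 4.42
eef_pos: [0.5583, 0.1451, 0.1962]
tcp_rot: [0.041, 0.999, -0.0, -0.0]
contact_force: [0.2, 0.1, -0.0]
opening: -0.001
finger_force: 0.0
```

```bash
python3 - <<'E'
from plant import telemetry, vision
import cv2,numpy as np,pickle
from h import *
from scipy.spatial.transform import Rotation as Ro
s=telemetry.get_state(); e=np.array(s["eef_pos"]);q=s["tcp_rot"]
c=vision.read_camera("wrist"); cv2.imwrite("pics/wrist3.png",c["color"])
pickle.dump((s,c),open("w3.pkl","wb"))
P=cam(c,e,q);O=np.array([.5834,.0607,0]);R=Ro.from_euler('z',-4.87,degrees=True).as_matrix()
print(e,q)
for p in((-.068,.015,.08),(.068,.015,.08),(-.068,.147,.08),(.068,.147,.08),(.015,.05,.03),(.015,.114,.03),(0,.05,.07),(0,.114,.07)): print(p,proj(c,O+R@np.array(p),P).round(0))
E
```

```text
[0.55831071 0.145067   0.1962298 ] [ 4.09659005e-02  9.99160445e-01 -4.45772397e-04 -4.64493550e-05]
(-0.068, 0.015, 0.08) [194. 159.]
(0.068, 0.015, 0.08) [206. 303.]
(-0.068, 0.147, 0.08) [358. 160.]
(0.068, 0.147, 0.08) [346. 304.]
(0.015, 0.05, 0.03) [246. 231.]
(0.015, 0.114, 0.03) [308. 231.]
(0, 0.05, 0.07) [242. 233.]
(0, 0.114, 0.07) [312. 233.]
```

View pics/wrist3.png

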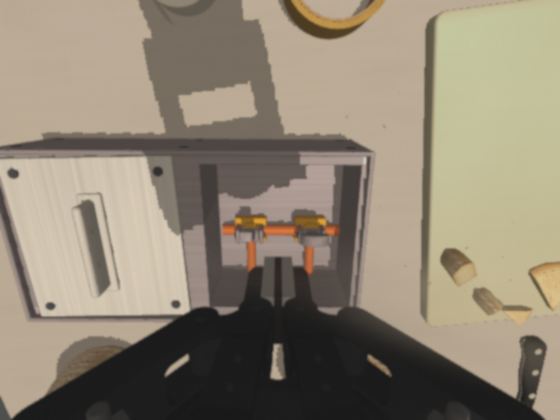

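The opening spans columns ~200–363, with valves at about (250,235) and (314,237). The right valve's end looks wider, so I'll zoom in.

```bash
python3 - <<'E'
import pickle,cv2
s,c=pickle.load(open("w3.pkl","rb")); im=c["color"][200:275,195:365]
cv2.imwrite("pics/z3.png",cv2.resize(im,None,fx=4.7,fy=4.7,interpolation=cv2.INTER_CUBIC))
E
```

```text
(no output)
```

View pics/z3.png

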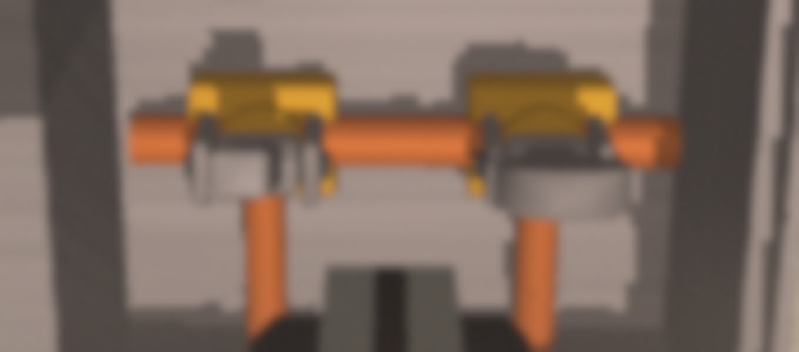

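The marked handle is the right one in the image, box y ≈ +114: its disc rim is at crop (565,188), full image (315,240). The plain bar is at crop (240,172), full (246,236.5).

```bash
python3 - <<'E'
import pickle
from h import *
from scipy.spatial.transform import Rotation as Ro
s,c=pickle.load(open("w3.pkl","rb"));e=np.array(s["eef_pos"]);P=cam(c,e,s["tcp_rot"])
O=np.array([.5834,.0607,0]);R=Ro.from_euler('z',-4.87,degrees=True).as_matrix()
for n,p,z in(("disc",(315,240),.072),("plain",(246,236.5),.072),("pipe",(195+540/4.7,270),.02),("outerNear",(372,152),.088),("outerLeftNear",(3,148),.088)):
    w=ray(c,p,z,P);print(n,w.round(4),(R.T@(w-O)).round(4))
print("tcp",R.T@(e-O))
E
```

```text
disc [0.5995 0.1761 0.072 ] [0.0062 0.1163 0.072 ]
plain [0.591  0.1143 0.072 ] [0.003  0.0541 0.072 ]
pipe [0.6591 0.1734 0.02  ] [0.0659 0.1187 0.02  ]
outerNear [0.5214 0.2221 0.088 ] [-0.0754  0.1555  0.088 ]
outerLeftNear [ 0.495  -0.0623  0.088 ] [-0.0776 -0.1301  0.088 ]
tcp [-0.03216107  0.08193246  0.1962298 ]
```

>>> arm_command(
  series=[0.5,3.1,0,0,0,0,1,0.5,3.1,3,0,0,0,1,0.5,3.1,6,0,0,0,1,0.5,3.1,9,0,0,0,1,0.5,3.1,9,0,0,0,1,0.5,3.1,11,0,0,0,1,0.5,3.1,12.5,0,0,0,1,0.5,3.1,13.5,0,0,0,1,0.5,3.1,14.4,0,0,0,1,0.5,3.1,14.4,0,0,0,1],
)

```text
time: 5.3
eef_pos: [0.5555, 0.1742, 0.0509]
tcp_rot: [0.043, 0.999, -0.0, -0.002]
contact_force: [-0.3, -0.5, -0.1]
opening: 0.002
finger_force: 0.0
```

>>> arm_command(
  series=[-0.6,0,0,0,0,0,1,-1.2,0,0,0,0,0,1,-1.8,0,0,0,0,0,1,-2.4,0,0,0,0,0,1,-3.0,0,0,0,0,0,1,-3.6,0,0,0,0,0,1,-4.2,0,0,0,0,0,1,-4.6,0,0,0,0,0,1,-4.8,0,0,0,0,0,1,-4.8,0,0,0,0,0,1],
)

```text
time: 6.13
eef_pos: [0.6045, 0.1709, 0.0522]
tcp_rot: [0.043, 0.999, 0.0, -0.0]
contact_force: [-3.2, 0.8, 2.5]
opening: -0.001
finger_force: 1.6
```

Contact force is about 4 N from friction, and the stop hasn't been reached yet. I'll continue in 2 mm steps.

>>> arm_command(
  series=[-0.2,0,0,0,0,0,1,-0.4,0,0,0,0,0,1,-0.5,0,0,0,0,0,1,-0.6,0,0,0,0,0,1,-0.6,0,0,0,0,0,1],
)

```text
time: 6.55
eef_pos: [0.6098, 0.1702, 0.0517]
tcp_rot: [0.043, 0.999, -0.0, -0.001]
contact_force: [-3.7, 0.4, -0.7]
opening: 0.001
finger_force: 1.6
```

>>> arm_command(
  series=[-0.2,0,0,0,0,0,1,-0.4,0,0,0,0,0,1,-0.5,0,0,0,0,0,1,-0.5,0,0,0,0,0,1],
)

```text
time: 6.88
eef_pos: [0.6146, 0.1698, 0.0523]
tcp_rot: [0.043, 0.999, -0.0, -0.001]
contact_force: [-5.0, 0.5, 1.5]
opening: -0.004
finger_force: 2.7
```

>>> arm_command(
  series=[-0.2,0,0,0,0,0,1,-0.4,0,0,0,0,0,1,-0.4,0,0,0,0,0,1],
)

```text
time: 7.13
eef_pos: [0.615, 0.1697, 0.0521]
tcp_rot: [0.043, 0.999, -0.001, -0.007]
contact_force: [-15.9, 0.3, 8.8]
opening: -0.001
finger_force: 8.9
```

The force jumped to 16 N with no further motion, so the handle is at its stop. I'll retract back towards the robot, then up, and look.

>>> arm_command(
  series=[1,0,0,0,0,0,1,2.5,0,0,0,0,0,1,3.5,0,-2,0,0,0,1,3.5,0,-5,0,0,0,1,3.5,0,-9,0,0,0,1,3.5,-2,-13,0,0,0,1,3.5,-3,-15,0,0,0,1,3.5,-3,-15,0,0,0,1,3.5,-3,-15,0,0,0,1],
)

```text
time: 7.88
eef_pos: [0.5846, 0.1419, 0.206]
tcp_rot: [0.043, 0.999, 0.0, 0.005]
contact_force: [0.5, -0.2, -0.6]
opening: 0.0
finger_force: 0.0
```

```bash
python3 - <<'E'
from plant import telemetry, vision
import cv2,pickle
s=telemetry.get_state();print(s["eef_pos"],s["contact_force"])
c=vision.read_camera("wrist");cv2.imwrite("pics/wrist4.png",c["color"])
E
```

```text
[0.58464097 0.14193828 0.20597123] [ 0.47477321 -0.19909852 -0.64559151]
```

View pics/wrist4.png

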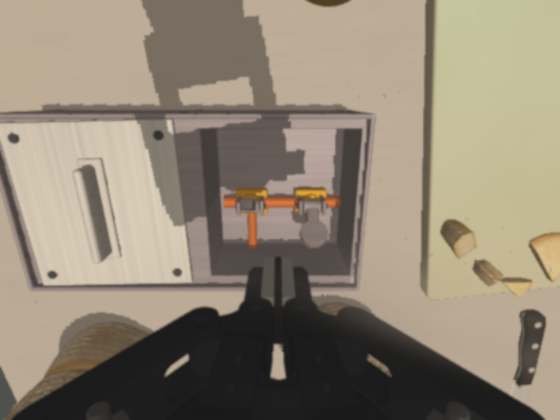

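The disc at (314,232) now leans away from the robot, with its face visible. The plain handle is unchanged at (250,205), and the cover lies flat on the right half. Handing in.

```bash
python3 -c "
from plant import ctrl; print(ctrl.sign_off())"
```

```text
the job is handed in; nothing more can be done
None
```

I slid the cover onto the right half and pushed the marked handle to its stop; the plain handle looks unmoved, nothing touched the jar or rolls, and the job is handed in (no verdict was returned).

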